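# Park the loose trolley wheel in its bench cradle

### The arm

A 6-joint arm with a two-finger parallel gripper is mounted at the origin on the work surface. World frame = base frame: x ahead of the robot, y to its left, z up, the work surface at z = 0. Lengths are in m, angles in rad, forces in N, time in s.
With the tool pointing down it reaches from about 0.275 to 0.75 m from the base axis. Payload 10.2 kg.
Tool frame: the origin (TCP) lies midway between the tips of the shut fingers; the grasp point (between the pads) lies 19 mm behind it; x points along the fingers, y is the direction in which the jaws open and shut, and the axes are right-handed (so a half turn about x gives the same grasp; the last joint's range is limited). The gripper opens to 85 mm and grips with 20 to 120 N. Pads are 22 mm wide; open, the fingers measure 114 mm over their backs; the gripper's body (76 mm by 85 mm) begins 54 mm behind the grasp point. The pads swing forward as they close: fully open they stand 13 mm farther back than shut.
Start: joints at [0.897, 0.313, 1.498, -0, 1.331, -0.223], TCP at [0.229, 0.473, 0.231] pointing down, gripper open.
Joint ranges: [-2.94, 2.94], [-0.97, 2.17], [0.19, 2.56], [-1.23, 4.37], [0.02, 3.11], [-2.88, 2.88]. Speed limits (rad/s): [2.39, 2.39, 3.01, 3.14, 3.14, 3.14].

### API

Orientations are given as a 3x3 rotation matrix whose columns are the frame's x, y, z axes.
In Python, from plant import read_state, imaging, ticket gives the robot as it stands.
- The arm moves only by the shell command python3 -m creep 'ROWS'. ROWS is a JSON object of lists of equal length, an entry for each row: "gripper": the finger opening in mm, from 0 to 85.4; "slide": the shift along the tool's x, y, z in units of 50 mm (1.0 is 50 mm), a list of three; "turn": the turn about the tool's x in units of 10 degrees (1.0 is 10 degrees). A call has exactly 5 rows; each row shifts and turns the commanded pose from where the row before left it, along the tool's axes as they then stand; what a row does not reach is not made up. A row lasts 1/8 s, in which the tool goes at most 62.5 mm and 10.7 degrees, less where a joint would pass 70% of its speed; a pose out of reach is approached as far as the arm can. A call is refused whole if a number of a shift passes 1 or a number of a turn 1, either way. A call with a gripper value outside its range is refused whole. The fingers move at their own pace and stop on an object; the grip force is fixed at half the most. Time passes only in rows, so rows that do not move let the fingers close, or fill a call up. It gives the time, the measured TCP pose, the force and the opening at its end, in the units of the state.
- read_state(): the state, without advancing time (a new reading comes with each control period).
- imaging.grab_frame(name): name is "side" or "top"; returns a dict with "color" (400x640x3 uint8, blue, green, red), "intrinsics" (3x3 intrinsics, pixels), "extrinsics" (4x4, takes a point from camera to world coordinates). Camera axes: x right, y up, looking along -z (the intrinsics and any distortion apply to the point x, -y, -z); pixel columns grow to the right and rows downward; lengths in m; the calibration is good to about 2 mm. A picture is of the moment at which its call begins. There is no depth.
- ticket.finish_job(): hands the job in, once; it reports no verdict.
The state is a dict: "time": time; "joint_pos": joint angles; "joint_velocities": joint speeds; "joint_torque": joint torques, N m; "position": TCP position; "eef_rot": TCP orientation; "force": force on the tool from outside, world axes, zero at the start; "wrist_torque": the same for the moment, N m; "grip_width": opening from 0.0 (shut) to 1.0 (fully open).
Only numpy, scipy, OpenCV 4.12 (cv2) and the standard library are available. Lean on these libraries where they do the work, as an engineer would, in place of code of your own. Each camera call takes 0.05 s, during which the arm holds its last target. There are 200 camera calls.

### The job

Gently roll the standing trolley wheel along the bench on its rim, over the near rod of the flat steel cradle, so that it settles between the cradle's two rods, standing upright and squarely across them, about midway along them. Make it truly roll, so that the lug, which starts above the axle, ends below it; do not carry it or let it fall over, and leave the jar, the bottle and the bin where they are. Let go of the wheel and leave it at rest.

Things in the scene. Friction and masses are not known exactly. Their poses are not given: they have to be found in the camera images.
- wheel_center (a point): Middle of the trolley wheel: a solid disc 180 mm in diameter, 40 mm wide, flat rim and faces, black rubber with grey side plates, 0.6 to 1 kg, free to roll, standing on its rim; this point is 90 mm above the bench. Own x axis: the axle line, level while upright. The axle stub points along -x, towards the robot. Own z points straight up at the start and turns with the wheel.
- axle_grip (a point): Grip point on the axle stub, 46 mm from the wheel's centre, 26 mm out from its face. The stub is a round steel bar, 12 mm in diameter, fixed to the wheel, 36 mm long, on the -x face only. The wheel rises 90 mm above it: a gripper must lean away from the wheel. Held lightly (about 20 N) the bar turns between the fingers as the wheel rolls, and steers it; held hard, the wheel drags.
- lug (a point): Drive lug, a small steel block (22 x 16 mm, 5 mm proud) on each face of the wheel, 55 mm from the axle along the wheel's own z axis, so straight above the axle at the start; it turns with the wheel. The point is in the wheel's mid-plane.
- cradle_mid (a point): Middle of the flat steel cradle, fixed on the bench, at bench height. Two round rods, 10 mm in diameter, 150 mm long, lie along its own x axis at y = -47 and +47 mm; straps 8 mm high, 14 mm wide join their ends at x = -78 and +78 mm. The wheel enters along the y axis from either side, climbs over one rod and sinks to the bench between both (about 4 mm play each way).
- jar: Bystander: glass jar with a green lid, 70 mm in diameter, 100 mm high; origin at the centre of its underside.
- bottle: Bystander: white bottle with a blue cap, 72 mm in diameter, 190 mm high; origin at the centre of its underside.
- bin: Bystander: grey open bin, 100 x 140 x 60 mm; origin at the centre of its underside.
Things that resemble listed ones, but are neither listed nor needed, are in the scene too. Leave any brown, orange or turquoise look-alike of the part that bears cradle_mid alone.

How it is judged:
On the way:
1. the wheel, upright on its rim on the bench and still more than 60 mm short of the cradle's middle, has turned so far that its lug is less than 25 mm above the axle's 90 mm height (height (world z) of lug below 0.115 m and height (world z) of wheel_center below 0.105 m and horizontal distance between wheel_center and cradle_mid above 0.06 m).
At the end, for the whole second after the job is handed in: The wheel is at rest (under 20 mm/s), upright within 7 degrees, between the rods: centre within 12 mm of the cradle's middle across the rods and 30 mm along them, 85 to 95 mm above the bench; axle within 14 degrees of the rods' direction; lug lower than 80 mm above the bench (y of wheel_center in the frame of cradle_mid between -0.012 and 0.012 m and x of wheel_center in the frame of cradle_mid between -0.03 and 0.03 m and angle between the x axis of wheel_center and the x axis of cradle_mid, either way round below 0.25 rad and height (world z) of wheel_center between 0.085 and 0.095 m and angle between wheel_center's own x axis and vertical between 1.45 and 1.69 rad and height (world z) of lug below 0.08 m and linear speed of wheel below 0.02 m/s); the robot touches nothing.
It fails at once if the wheel leans over by more than 25 degrees (angle between wheel_center's own x axis and vertical below 1.13 rad or angle between wheel_center's own x axis and vertical above 2.01 rad).
It fails at once if the wheel is lifted: its centre more than 125 mm above the bench (height (world z) of wheel_center above 0.125 m).
It fails at once if the wheel moves faster than 0.6 m/s (linear speed of wheel above 0.6 m/s).
It fails at once if the jar, the bottle or the bin is shifted by more than 30 mm (distance of any of jar, bottle, bin from where it was at the start of the episode above 0.03 m).
It also fails if it takes over 48 s, if anything falls off the work surface, if the arm or the gripper's body presses on something with over 40 N, if the wrist force passes 120 N, or if a joint passes its speed limit or range.

## Working session

There is one attempt and no reset: what is moved stays moved. The work goes in short steps, Python scripts to look and compute and a shell command to move; the robot and the scene stay as the last step left them, time stands still between calls to the robot, and variables do not carry over. Pictures are saved under pics/ and viewed, about 8 in all and at most 12, crops included, and the job is handed in when it is done.

```bash
mkdir -p pics; ls
python3 - <<'E'
from plant import read_state, imaging
import cv2,numpy as np
np.set_printoptions(precision=3,suppress=True)
for n in("side","top"):
    f=imaging.grab_frame(n);cv2.imwrite(f"pics/{n}0.png",f["color"]);print(n,f["intrinsics"],f["extrinsics"],[k for k in f])
s=read_state();print(s)
E
```

```text
pics
side [[378.602   0.    313.211]
 [  0.    378.602 197.747]
 [  0.      0.      1.   ]] [[ 0.997  0.062 -0.042  0.485]
 [-0.074  0.764 -0.642 -0.708]
 [-0.008  0.643  0.766  0.883]
 [ 0.     0.     0.     1.   ]] ['color', 'intrinsics', 'extrinsics']
top [[414.344   0.    322.221]
 [  0.    414.344 208.637]
 [  0.      0.      1.   ]] [[-0.02   0.999 -0.034  0.487]
 [-1.    -0.021 -0.021 -0.054]
 [-0.021  0.034  0.999  1.058]
 [ 0.     0.     0.     1.   ]] ['color', 'intrinsics', 'extrinsics']
{'time': 0.1, 'joint_pos': array([ 0.897,  0.313,  1.498, -0.   ,  1.331, -0.223]), 'joint_velocities': array([-0.001, -0.001, -0.001,  0.   , -0.001, -0.001]), 'joint_torque': array([  0.003, -41.29 , -26.014,  -0.   ,   0.003,  -0.   ]), 'position': array([0.229, 0.472, 0.231]), 'eef_rot': array([[-0.001,  0.436,  0.9  ],
       [-0.001,  0.9  , -0.436],
       [-1.   , -0.001, -0.   ]]), 'force': array([ 0.578,  0.42 , -0.148]), 'wrist_torque': array([0.015, 0.023, 0.015]), 'grip_width': 0.9997548332313861}
```

View pics/side0.png

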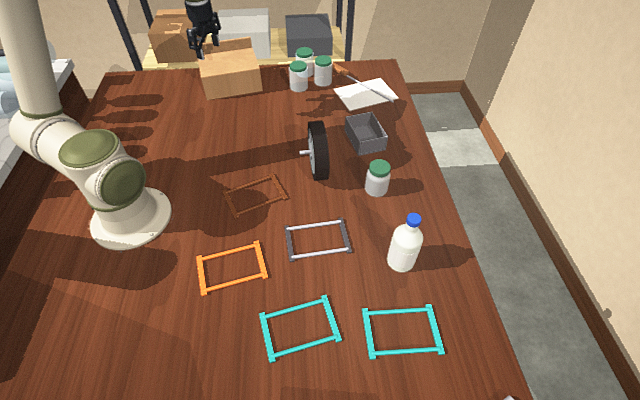

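View pics/top0.png

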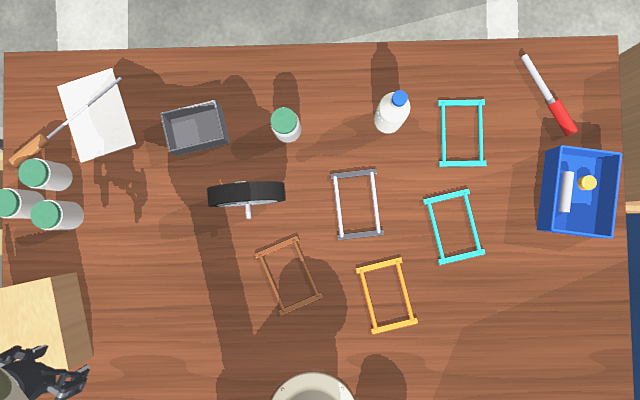

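```bash
cat > h.py <<'E'
from plant import read_state, imaging
import cv2,numpy as np
np.set_printoptions(precision=3,suppress=True)
def ray(f,uv):
    K,E=f["intrinsics"],f["extrinsics"]
    p=np.linalg.inv(K)@[uv[0],uv[1],1]
    return E[:3,3],E[:3,:3]@(p*[1,-1,-1])
def plane(f,uv,z):
    o,d=ray(f,uv);return o+d*(z-o[2])/d[2]
def tri(f,a,g,b):
    o,d=ray(f,a);p,e=ray(g,b)
    t=np.linalg.lstsq(np.c_[d,-e],p-o,rcond=None)[0]
    A,B=o+d*t[0],p+e*t[1];return (A+B)/2,np.linalg.norm(A-B)
def proj(f,P):
    E=f["extrinsics"];c=E[:3,:3].T@(np.array(P)-E[:3,3]);q=f["intrinsics"]@(c*[1,-1,-1]);return q[:2]/q[2]
E
python3 - <<'E'
from h import *
t=imaging.grab_frame("top");s=imaging.grab_frame("side")
c1=cv2.resize(t["color"][140:250,190:400],None,fx=3.8,fy=3.8,interpolation=2)
c2=cv2.resize(s["color"][110:270,270:370],None,fx=3,fy=3,interpolation=2)
cv2.imwrite("pics/crop.png",cv2.resize(c1,(798,418)));cv2.imwrite("pics/crop2.png",cv2.resize(s["color"][110:270,270:400],None,fx=3.7,fy=3.7,interpolation=2))
for n,f,(x0,y0,x1,y1) in(("top",t,(325,160,390,245)),("side",s,(280,212,358,264))):
    hsv=cv2.cvtColor(f["color"],cv2.COLOR_BGR2HSV)
    m=((hsv[...,1]<60)&(hsv[...,2]>150)).astype(np.uint8);k=np.zeros_like(m);k[y0:y1,x0:x1]=m[y0:y1,x0:x1]
    cs=[c for c in cv2.findContours(k,0,2)[0] if len(c)>15]
    for c in cs:
        b=cv2.boxPoints(cv2.minAreaRect(c));b=b[np.argsort(b[:,1 if n=='top' else 0])]
        e=[plane(f,b[:2].mean(0),.005),plane(f,b[2:].mean(0),.005)];print(n,b.tolist(),*e,np.linalg.norm(e[1]-e[0]))
# wheel top view
g=t["color"].max(2);m=np.zeros_like(g);m[170:225,195:300]=(g[170:225,195:300]<70);
c=max(cv2.findContours(m,0,2)[0],key=cv2.contourArea);r=cv2.minAreaRect(c);print("wheel",r,cv2.boxPoints(r))
hsv=cv2.cvtColor(t["color"],cv2.COLOR_BGR2HSV)
m=np.zeros_like(g);m[198:225,235:262]=(hsv[...,1]<60)[198:225,235:262]&(g[198:225,235:262]>110)
for c in cv2.findContours(m,0,2)[0]:
  if len(c)>5:print("stub",cv2.minAreaRect(c),c.reshape(-1,2).max(0))
hsv=cv2.cvtColor(s["color"],cv2.COLOR_BGR2HSV);g=s["color"].max(2)
m=np.zeros_like(g);m[145:160,295:312]=((hsv[...,1]<70)&(g>110))[145:160,295:312]
for c in cv2.findContours(m,0,2)[0]:
  if len(c)>5:print("stubside",cv2.boundingRect(c))
E
```

```text
top [[375.7649841308594, 168.29635620117188], [330.4452819824219, 173.52554321289062], [383.3722839355469, 234.22628784179688], [338.0525817871094, 239.45547485351562]] [ 0.617 -0.113  0.005] [ 0.449 -0.128  0.005] 0.16873002037363663
side [[290.734130859375, 255.2716522216797], [291.2427978515625, 258.5780029296875], [347.768798828125, 246.49708557128906], [348.2774658203125, 249.80345153808594]] [ 0.458 -0.175  0.005] [ 0.614 -0.159  0.005] 0.15647882737514368
side [[285.84130859375, 226.84945678710938], [286.26605224609375, 229.92880249023438], [339.916015625, 219.390869140625], [340.34075927734375, 222.47021484375]] [ 0.447 -0.08   0.005] [ 0.603 -0.066  0.005] 0.15650150039956845
wheel ((228.61997985839844, 193.83999633789062), (20.788938522338867, 43.98204803466797), 81.8698959350586) [[205.38 186.66]
 [248.92 180.44]
 [251.86 201.02]
 [208.32 207.24]]
stub ((248.68814086914062, 209.38119506835938), (17.413150787353516, 26.368486404418945), 84.2894058227539) [261 218]
stubside (299, 145, 13, 15)
```

View pics/crop.png

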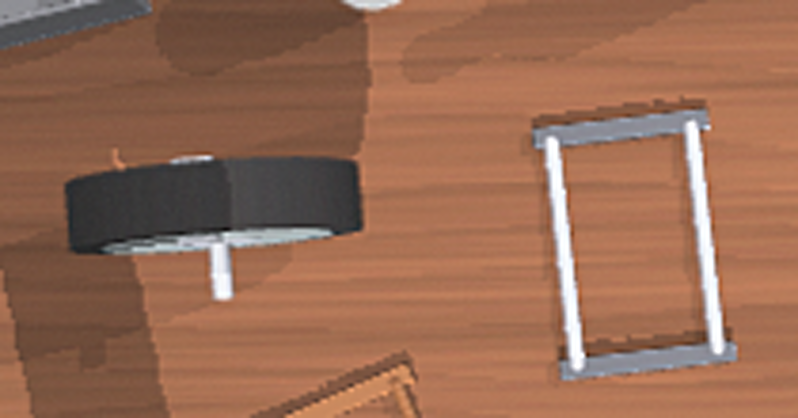

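View pics/crop2.png

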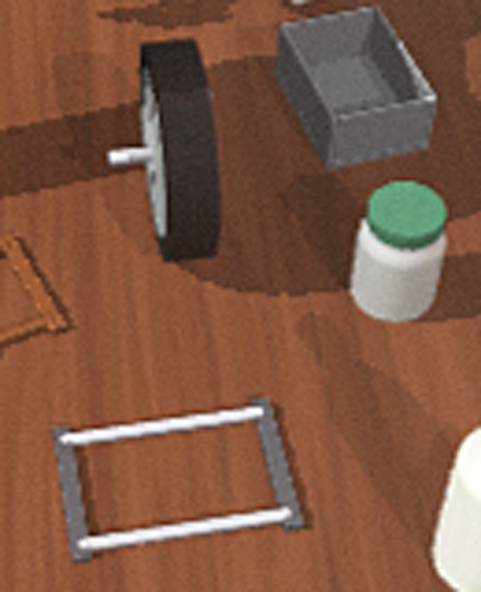

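The steel cradle is the grey one (top (357,203), side (318,240)). The brown (288,274), orange (386,294) and turquoise (461,133)/(454,226) frames are look-alikes, and the crops confirm this. The wheel is at top (246,195), with its stub tip at top (248.7,218.4) and side (299.7,152.7).

Run:
```python
from h import *
t=imaging.grab_frame("top");s=imaging.grab_frame("side")
print("tip",tri(t,(248.7,218.4),s,(299.7,152.7)),plane(t,(248.7,218.4),.09)); print("root",tri(t,(247.6,204.5),s,(310.5,151.9)),plane(t,(247.6,204.5),.09))
L=plane(t,(207.9,196.8),.114);R=plane(t,(285,191.3),.082);print("rim ends",L,R,(L+R)/2,np.linalg.norm(L-R))
a=L-R;print("heading deg of rim (from +y)",np.degrees(np.arctan2(-a[0],a[1])))
L=plane(t,(208.9,206.3),.114);R=plane(t,(285.3,200.5),.082);a=L-R;print("near face",L,R,np.degrees(np.arctan2(-a[0],a[1])))
print("bottle/jar/bin", plane(t,(285,120),.1),plane(t,(399,98),.19),plane(t,(194,128),.06))
```

```text
tip (array([0.5  , 0.139, 0.088]), np.float64(0.00018149547890719433)) [0.501 0.139 0.09 ]
root (array([0.533, 0.142, 0.086]), np.float64(0.00011172833134958072)) [0.533 0.141 0.09 ]
rim ends [0.552 0.227 0.114] [0.563 0.053 0.082] [0.557 0.14  0.098] 0.17737520013126892
heading deg of rim (from +y) 3.7289017677297784
near face [0.53  0.225 0.114] [0.541 0.053 0.082] 3.7913392136711352
bottle/jar/bin [0.728 0.049 0.1  ] [ 0.746 -0.203  0.19 ] [0.724 0.276 0.06 ]
```

Cradle: middle (0.532,-0.120), x axis yaw 5.3°; the rod spacing measured 95 mm, as it should be. Wheel: centre (0.556,0.142), axle yaw about 4.4°, so it is 48 mm off line along the rods.

Plan:
1. Grip the top lightly and turn the wheel in place by about -14°.
2. Push it from behind with the back of one open finger.
3. Square it at the rod.
4. Push it over the rod.

```bash
python3 -m creep '{"gripper":[85,85,85,85,85],"slide":[[0,0,0],[0,0,0],[0,0,0],[0,0,0],[0,0,0]],"turn":[1,1,1,1,1]}'
python3 -m creep '{"gripper":[85,85,85,85,85],"slide":[[0,0,0],[0,0.75,0.88],[0,0.75,0.88],[0,0.75,0.88],[0,0.75,0.88]],"turn":[1,0,0,0,0]}'
python3 -m creep '{"gripper":[85,85,85,85,85],"slide":[[0,0.75,0.88],[0,0.75,0.88],[0,0.75,0.88],[0,0.75,0.88],[0,0,0]],"turn":[0,0,0,0,0]}'
python3 - <<'E'
from h import *
s=read_state();p=s["position"];R=s["eef_rot"];print(s["time"],p,R,np.degrees(np.arctan2(R[1,1],R[0,1])))
print("to wheel top, tool units",R.T@(np.array([.556,.142,.160])-p)/.05)
E
```

```text
time: 0.92
position: [0.2287, 0.4725, 0.2312]
eef_rot: [[-0.0, 0.971, 0.239], [-0.0, 0.239, -0.971], [-1.0, -0.0, 0.0]]
force: [-0.1, -0.9, -0.2]
grip_width: 0.996
time: 1.55
position: [0.3922, 0.3065, 0.2314]
eef_rot: [[0.0, 0.997, 0.073], [0.0, 0.073, -0.997], [-1.0, 0.0, -0.0]]
force: [0.8, 0.5, 0.1]
grip_width: 0.998
time: 2.17
position: [0.5553, 0.1405, 0.2304]
eef_rot: [[-0.001, 0.998, 0.069], [-0.0, 0.069, -0.998], [-1.0, -0.001, 0.0]]
force: [-0.5, 0.8, -0.3]
grip_width: 0.994
2.175 [0.555 0.14  0.23 ] [[-0.001  0.998  0.069]
 [-0.     0.069 -0.998]
 [-1.    -0.001  0.   ]] 3.9282540573241342
to wheel top, tool units [ 1.409  0.017 -0.03 ]
```

```bash
python3 -m creep '{"gripper":[85,85,70,60,50],"slide":[[0.7,0,0],[0.76,0,0],[0,0,0],[0,0,0],[0,0,0]],"turn":[0,0,0,0,0]}'
python3 -m creep '{"gripper":[46,43,41,39,39],"slide":[[0,0,0],[0,0,0],[0,0,0],[0,0,0],[0,0,0]],"turn":[0,0,0,0,0]}'
python3 - <<'E'
from h import *
f=imaging.grab_frame("side");g=imaging.grab_frame("top")
cv2.imwrite("pics/grip.png",np.hstack([cv2.resize(f["color"][70:230,230:390],(400,400)),cv2.resize(g["color"][110:270,170:330],(400,400))]))
E
```

```text
time: 2.8
position: [0.5541, 0.1436, 0.16]
eef_rot: [[0.003, 0.997, 0.073], [0.0, 0.073, -0.997], [-1.0, 0.003, 0.0]]
force: [0.8, -0.1, 0.3]
grip_width: 0.582
time: 3.42
position: [0.554, 0.1433, 0.1587]
eef_rot: [[0.001, 0.997, 0.073], [0.0, 0.073, -0.997], [-1.0, 0.001, 0.0]]
force: [2.8, -0.9, 4.2]
grip_width: 0.463
```

View pics/grip.png

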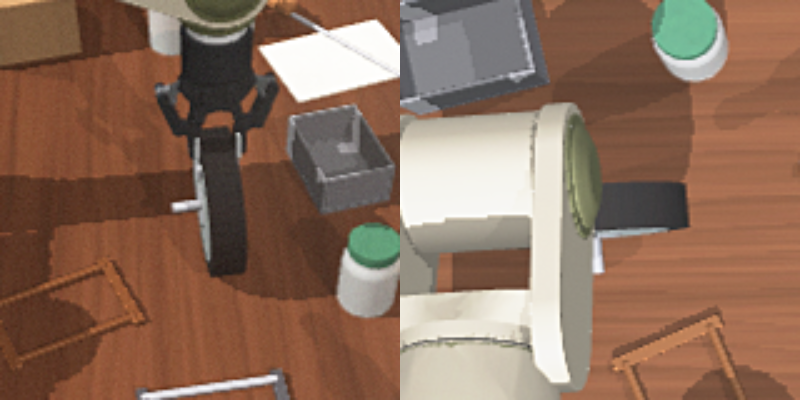

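The wheel is gripped by the top of its rim (39.5 mm, upright). The pads pivot on the faces, so I can ratchet it along: hold the rim top, follow the cycloid, regrip. First I turn it in place by -14°, then roll the first 30°.

```bash
python3 -m creep '{"gripper":[39,39,39,39,39],"slide":[[0,0,0],[0,0,0],[0,0,0],[0,0,0],[0,0,0]],"turn":[0.5,0.5,0.4,0,0]}'
python3 -m creep '{"gripper":[39,39,39,39,39],"slide":[[0.009,0,0.356],[0.026,0,0.354],[0.043,0,0.35],[0.06,0,0.345],[0.076,0,0.338]],"turn":[0,0,0,0,0]}'
python3 - <<'E'
from h import *
f=imaging.grab_frame("side");g=imaging.grab_frame("top");print(read_state()["force"])
cv2.imwrite("pics/r1.png",np.hstack([cv2.resize(f["color"][70:230,230:390],(400,400)),cv2.resize(g["color"][110:270,210:370],(400,400))]))
E
```

```text
time: 4.15
position: [0.5539, 0.143, 0.1586]
eef_rot: [[0.001, 0.986, -0.169], [-0.001, -0.169, -0.986], [-1.0, 0.001, 0.0]]
force: [2.1, -1.4, 5.7]
grip_width: 0.462
time: 4.78
position: [0.5394, 0.0572, 0.1483]
eef_rot: [[0.003, 0.986, -0.17], [0.001, -0.17, -0.986], [-1.0, 0.003, -0.001]]
force: [2.9, -0.6, 5.3]
grip_width: 0.46
[3.004 0.152 5.756]
```

View pics/r1.png

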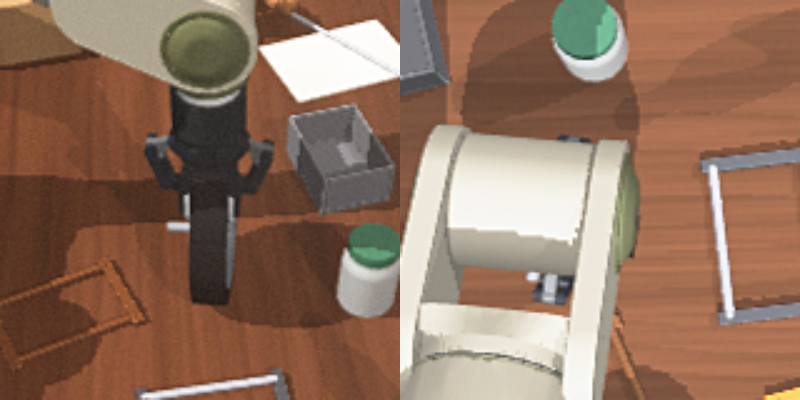

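It rolled cleanly, at about 5 N. Stub is now at about side (302,160). Next I regrip at the rear-top (-30°), checking the stub position with the fingers open.

```bash
python3 -m creep '{"gripper":[50,60,60,60,60],"slide":[[0,0,0],[0,0,0],[-0.3,0,0],[0,0,-0.8],[0.3,0,-0.8]],"turn":[0,0,0,0,0]}'
python3 - <<'E'
from h import *
f=imaging.grab_frame("side");print(proj(f,[.491,.106,.09]))
hsv=cv2.cvtColor(f["color"],cv2.COLOR_BGR2HSV)
m=np.zeros((400,640),np.uint8);m[145:175,285:310]=((hsv[...,1]<70)&(hsv[...,2]>130))[145:175,285:310]
for c in cv2.findContours(m,0,2)[0]:
  if len(c)>5:
    r=cv2.boundingRect(c);q=c.reshape(-1,2);a=q[q[:,0]<r[0]+3].mean(0);print(r,a,plane(f,a,.09))
cv2.imwrite("pics/r2.png",cv2.resize(f["color"][70:230,230:390],(600,600)))
E
```

```text
time: 5.5
position: [0.5533, 0.1373, 0.1495]
eef_rot: [[0.003, 0.985, -0.171], [0.0, -0.171, -0.985], [-1.0, 0.003, -0.001]]
force: [1.0, -0.1, -0.9]
grip_width: 0.701
[297.104 159.988]
(297, 158, 10, 4) [297.333 159.333] [0.492 0.109 0.09 ]
```

View pics/r2.png

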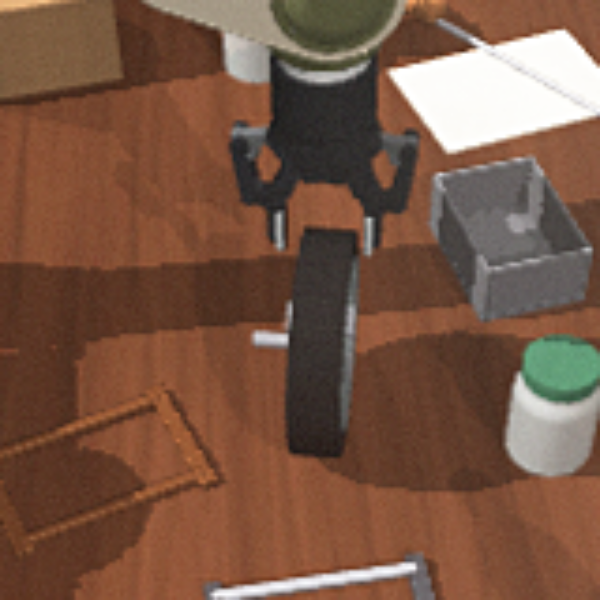

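The stub is within 3 mm of prediction and the wheel is upright at about (0.547,0.099). Next: regrip and roll 60°.

```bash
python3 -m creep '{"gripper":[52,46,42,39,39],"slide":[[0,0,0],[0,0,0],[0,0,0],[0,0,0],[0,0,0]],"turn":[0,0,0,0,0]}'
python3 -m creep '{"gripper":[39,39,39,39,39],"slide":[[-0.076,0,0.338],[-0.06,0,0.345],[-0.043,0,0.35],[-0.026,0,0.354],[-0.009,0,0.356]],"turn":[0,0,0,0,0]}'
python3 -m creep '{"gripper":[39,39,39,39,39],"slide":[[0.009,0,0.356],[0.026,0,0.354],[0.043,0,0.35],[0.06,0,0.345],[0.076,0,0.338]],"turn":[0,0,0,0,0]}'
python3 -m creep '{"gripper":[39,50,60,60,60],"slide":[[0,0,0],[0,0,0],[0,0,0],[-0.3,0,0],[0,0,-0.7]],"turn":[0,0,0,0,0]}'
python3 - <<'E'
from h import *
f=imaging.grab_frame("side");c=np.array([.547,.099])+.094*np.array([-.171,-.985]);print(c)
tip=[*(c-.056*np.array([.985,-.171])),.09];p=proj(f,tip);print(tip,p);u,v=p.astype(int)
hsv=cv2.cvtColor(f["color"],cv2.COLOR_BGR2HSV)
k=((hsv[...,1]<70)&(hsv[...,2]>130));m=np.zeros((400,640),np.uint8);m[v-14:v+14,u-12:u+10]=k[v-14:v+14,u-12:u+10]
for c in cv2.findContours(m,0,2)[0]:
  if len(c)>5:
    r=cv2.boundingRect(c);q=c.reshape(-1,2);a=q[q[:,0]<r[0]+3].mean(0);print(r,a,plane(f,a,.09))
cv2.imwrite("pics/r3.png",cv2.resize(f["color"][100:270,230:400],(600,600)))
E
```

```text
time: 6.18
position: [0.5529, 0.136, 0.1484]
eef_rot: [[0.002, 0.985, -0.171], [0.0, -0.171, -0.985], [-1.0, 0.002, -0.0]]
force: [2.8, -0.2, 5.3]
grip_width: 0.465
time: 6.8
position: [0.5371, 0.0491, 0.1581]
eef_rot: [[-0.0, 0.985, -0.171], [0.0, -0.171, -0.985], [-1.0, -0.0, -0.0]]
force: [3.0, 1.3, -1.8]
grip_width: 0.466
time: 7.42
position: [0.5222, -0.0365, 0.1472]
eef_rot: [[-0.001, 0.985, -0.171], [0.0, -0.171, -0.985], [-1.0, -0.001, -0.0]]
force: [2.3, 2.7, -2.6]
grip_width: 0.462
time: 8.05
position: [0.5294, -0.0018, 0.1647]
eef_rot: [[0.003, 0.985, -0.173], [-0.001, -0.173, -0.985], [-1.0, 0.003, 0.001]]
force: [-0.6, 1.1, -0.5]
grip_width: 0.7
[0.531 0.006]
[np.float64(0.475766), np.float64(0.015986), 0.09] [293.217 182.55 ]
(293, 180, 10, 5) [293.  181.5] [0.475 0.02  0.09 ]
```

View pics/r3.png

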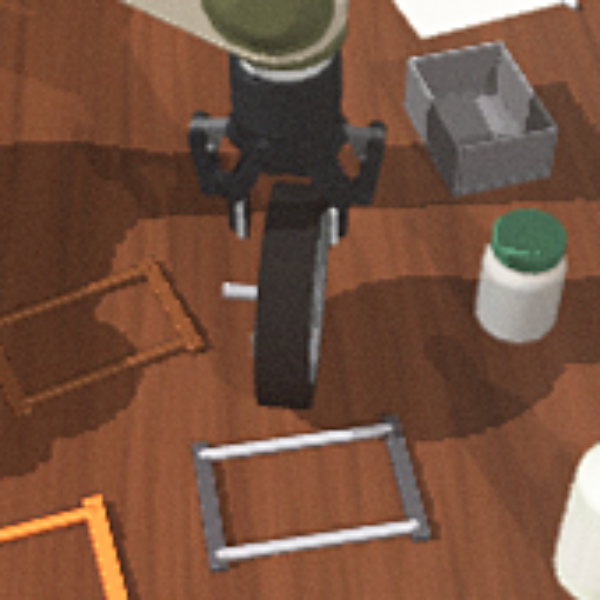

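The wheel is upright, centre about (0.530,0.010), 10 mm off the middle along the rods, and has rolled about 90°. Next: 38 mm more up to the rod, then square it by +15° and release.

```bash
python3 -m creep '{"gripper":[60,60,60,52,46],"slide":[[0,0,-0.44],[0,0,-0.44],[0.25,0,0],[0,0,0],[0,0,0]],"turn":[0,0,0,0,0]}'
python3 -m creep '{"gripper":[42,39,39,39,39],"slide":[[0,0,0],[0,0,0],[0,0,0],[-0.06,0,0.345],[-0.043,0,0.35]],"turn":[0,0,0,0,0]}'
python3 -m creep '{"gripper":[39,39,39,39,39],"slide":[[-0.026,0,0.354],[-0.009,0,0.356],[0,0,0],[0,0,0],[0,0,0]],"turn":[0,0,-0.5,-0.5,-0.5]}'
python3 -m creep '{"gripper":[39,50,60,60,60],"slide":[[0,0,0],[0,0,0],[0,0,0],[-0.3,0,0],[0,0,-0.7]],"turn":[0,0,0,0,0]}'
python3 - <<'E'
from h import *
f=imaging.grab_frame("side");R=read_state()["eef_rot"];c=np.array([.530,.010])+.038*np.array([-.171,-.985]);print(c)
tip=[*(c-.056*R[:2,1]),.09];p=proj(f,tip);print(tip,p);u,v=p.astype(int)
hsv=cv2.cvtColor(f["color"],cv2.COLOR_BGR2HSV)
k=((hsv[...,1]<70)&(hsv[...,2]>130));m=np.zeros((400,640),np.uint8);m[v-14:v+14,u-12:u+10]=k[v-14:v+14,u-12:u+10]
for q in cv2.findContours(m,0,2)[0]:
  if len(q)>5:
    r=cv2.boundingRect(q);q=q.reshape(-1,2);a=q[q[:,0]<r[0]+3].mean(0);t=plane(f,a,.09);c=t[:2]+.056*R[:2,1];print(r,a,t,"centre",c)
    d=c-[.532,-.120];w=np.radians(5.3);print("cradle frame",d@[np.cos(w),np.sin(w)],d@[-np.sin(w),np.cos(w)]);print("wheel in tool from TCP",R.T@(np.r_[c,.159]-read_state()["position"])/.05)
cv2.imwrite("pics/r4.png",cv2.resize(f["color"][110:280,230:400],(600,600)))
E
```

```text
time: 8.72
position: [0.5361, 0.0417, 0.1502]
eef_rot: [[-0.0, 0.985, -0.171], [-0.0, -0.171, -0.985], [-1.0, -0.0, 0.0]]
force: [0.2, 0.0, 0.9]
grip_width: 0.538
time: 9.35
position: [0.5303, 0.0073, 0.1557]
eef_rot: [[0.001, 0.985, -0.171], [0.0, -0.171, -0.985], [-1.0, 0.001, -0.0]]
force: [2.0, 1.7, 0.5]
grip_width: 0.465
time: 9.98
position: [0.5238, -0.0277, 0.1571]
eef_rot: [[-0.0, 0.996, 0.092], [0.0, 0.092, -0.996], [-1.0, -0.0, -0.0]]
force: [2.2, 2.7, 3.9]
grip_width: 0.468
time: 10.6
position: [0.5217, 0.0069, 0.1737]
eef_rot: [[0.002, 0.996, 0.087], [-0.001, 0.087, -0.996], [-1.0, 0.002, 0.001]]
force: [0.4, -0.1, -0.1]
grip_width: 0.704
[ 0.524 -0.027]
[np.float64(0.46773112317558385), np.float64(-0.03249023328262027), 0.09] [291.005 195.746]
(291, 192, 10, 5) [291.  194.5] [ 0.468 -0.028  0.09 ] centre [ 0.524 -0.023]
cradle frame 0.0006551622796689983 0.09742930551280324
wheel in tool from TCP [ 0.285 -0.002  0.687]
```

View pics/r4.png

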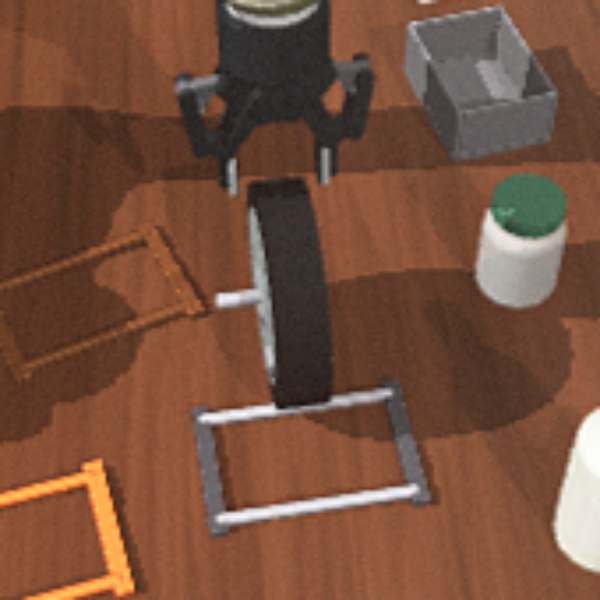

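The wheel is now square and midway along the rods (x≈0.7 mm), about 5 mm short of touching the near rod. I compute the path of the held rim point over the rod.

Run:
```python
from h import *
r=.080;pts=[]
def C(phi):  # phi from start, rad
    f=.005/.09
    if phi<f:return .095-.09*phi,.09
    a=-np.arccos(85/95)+(phi-f)*90/95
    a=min(a,np.arccos(85/95));return .047-.095*np.sin(a),.005+.095*np.cos(a)
P=[]
for i in range(11):
    phi=np.radians(5.95*i);th=phi-np.radians(30);y,z=C(phi);P.append((-(y)+r*np.sin(th),z+r*np.cos(th),y,z))
P=np.array(P);print(np.c_[-np.diff(P[:,1])/.05,np.diff(P[:,0])/.05,P[1:,2:]])
```

```text
[[-0.112  0.338  0.085  0.092]
 [-0.127  0.329  0.077  0.095]
 [-0.093  0.34   0.068  0.098]
 [-0.058  0.348  0.059  0.099]
 [-0.023  0.352  0.049  0.1  ]
 [ 0.013  0.353  0.04   0.1  ]
 [ 0.048  0.35   0.031  0.099]
 [ 0.083  0.343  0.022  0.097]
 [ 0.117  0.333  0.013  0.094]
 [ 0.146  0.31   0.005  0.09 ]]
```

```bash
python3 -m creep '{"gripper":[60,60,52,46,42],"slide":[[0.5,0,-0.07],[0,0,0],[0,0,0],[0,0,0],[0,0,0]],"turn":[0,0,0,0,0]}'
python3 -m creep '{"gripper":[39,39,39,39,39],"slide":[[0,0,0],[0,0,0],[0,0,0],[-0.112,0,0.338],[-0.127,0,0.329]],"turn":[0,0,0,0,0]}'
python3 - <<'E'
from h import *
s=read_state();print(s["position"],s["force"])
cv2.imwrite("pics/r5.png",cv2.resize(imaging.grab_frame("side")["color"][110:280,230:400],(600,600)))
E
```

```text
time: 11.28
position: [0.521, 0.0113, 0.1476]
eef_rot: [[0.001, 0.996, 0.09], [-0.0, 0.09, -0.996], [-1.0, 0.001, 0.0]]
force: [1.1, 0.3, 0.9]
grip_width: 0.491
time: 11.9
position: [0.5231, -0.0224, 0.1586]
eef_rot: [[-0.002, 0.996, 0.09], [0.001, 0.09, -0.996], [-1.0, -0.002, -0.001]]
force: [-0.5, 1.8, -8.2]
grip_width: 0.461
[ 0.523 -0.022  0.159] [-0.521  1.816 -8.17 ]
```

View pics/r5.png

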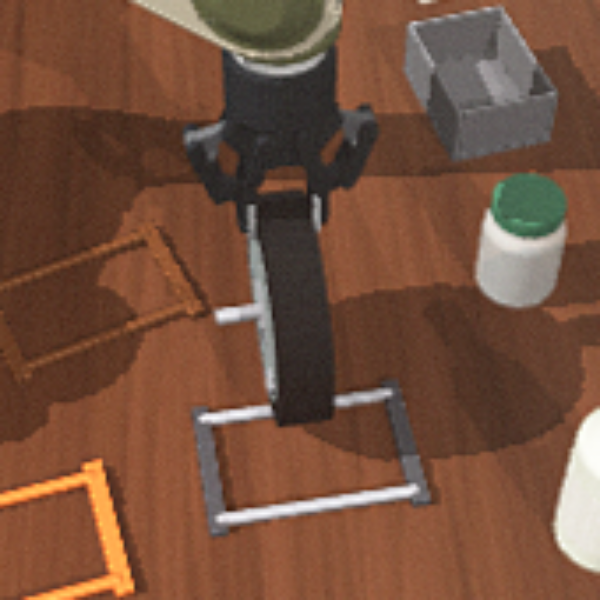

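Wheel is on the near rod, still square. The full weight (8 N) is on the gripper, so I keep the path a little lower.

```bash
python3 -m creep '{"gripper":[39,39,39,39,39],"slide":[[0.04,0,0],[-0.09,0,0.34],[-0.045,0,0.348],[0,0,0],[0,0,0]],"turn":[0,0,0,0,0]}'
python3 - <<'E'
from h import *
f=imaging.grab_frame("side");s=read_state();print(s["position"],s["force"])
hsv=cv2.cvtColor(f["color"],cv2.COLOR_BGR2HSV);k=((hsv[...,1]<70)&(hsv[...,2]>130));m=np.zeros((400,640),np.uint8)
m[190:225,280:302]=k[190:225,280:302]
for q in cv2.findContours(m,0,2)[0]:
  if len(q)>5:
    r=cv2.boundingRect(q);q=q.reshape(-1,2);a=q[q[:,0]<r[0]+3].mean(0);print(r,a,[plane(f,a,z)[:2]+.056*s["eef_rot"][:2,1] for z in(.09,.1)])
E
```

```text
time: 12.58
position: [0.5271, -0.057, 0.1647]
eef_rot: [[0.002, 0.996, 0.089], [-0.001, 0.089, -0.996], [-1.0, 0.001, 0.001]]
force: [-0.9, 1.4, 7.0]
grip_width: 0.459
[ 0.527 -0.057  0.165] [-1.571  1.688  6.425]
(292, 201, 10, 5) [292.75 202.5 ] [array([ 0.527, -0.052]), array([ 0.528, -0.06 ])]
```

```bash
python3 -m creep '{"gripper":[39,39,39,39,39],"slide":[[-0.023,0,0.352],[0.013,0,0.353],[0.048,0,0.35],[0,0,0],[0,0,0]],"turn":[0,0,0,0,0]}'
python3 - <<'E'
from h import *
f=imaging.grab_frame("side");s=read_state();print(s["position"],s["force"])
hsv=cv2.cvtColor(f["color"],cv2.COLOR_BGR2HSV);k=((hsv[...,1]<70)&(hsv[...,2]>130));m=np.zeros((400,640),np.uint8)
m[200:225,280:302]=k[200:225,280:302]
for q in cv2.findContours(m,0,2)[0]:
  if len(q)>5:
    r=cv2.boundingRect(q);q=q.reshape(-1,2);a=q[q[:,0]<r[0]+3].mean(0);print(r,a,[plane(f,a,z)[:2]+.056*s["eef_rot"][:2,1] for z in(.09,.1)])
E
```

```text
time: 13.25
position: [0.5315, -0.1093, 0.1619]
eef_rot: [[0.0, 0.996, 0.09], [-0.002, 0.09, -0.996], [-1.0, 0.0, 0.002]]
force: [-0.7, -3.1, 2.3]
grip_width: 0.466
[ 0.532 -0.109  0.162] [-1.117 -4.27   2.708]
(293, 209, 9, 5) [293.8 210.8] [array([ 0.529, -0.08 ]), array([ 0.529, -0.088])]
```

Past the apex and on path. I finish the descent, release and back straight up.

```bash
python3 -m creep '{"gripper":[39,39,39,39,39],"slide":[[0.083,0,0.343],[0.117,0,0.333],[0.146,0,0.3],[0,0,0],[0,0,0]],"turn":[0,0,0,0,0]}'
python3 -m creep '{"gripper":[39,45,52,60,70],"slide":[[0,0,0],[0,0,0],[0,0,0],[0,0,0],[0,0,0]],"turn":[0,0,0,0,0]}'
python3 -m creep '{"gripper":[75,80,80,80,80],"slide":[[-0.8,0,0],[-1,0,0],[-1,0,0],[0,0,-1],[0,0,-1]],"turn":[0,0,0,0,0]}'
python3 -m creep '{"gripper":[80,80,80,80,80],"slide":[[0,0,-1],[0,0,-1],[0,0,-1],[0,0,0],[0,0,0]],"turn":[0,0,0,0,0]}'
python3 - <<'E'
from h import *
f=imaging.grab_frame("side");t=imaging.grab_frame("top");print(read_state()["force"])
cv2.imwrite("pics/r6.png",np.hstack([cv2.resize(f["color"][130:290,240:400],(400,400)),cv2.resize(t["color"][130:290,290:450],(400,400))]))
E
```

```text
time: 13.92
position: [0.5359, -0.1578, 0.1443]
eef_rot: [[0.0, 0.996, 0.09], [-0.002, 0.09, -0.996], [-1.0, -0.0, 0.002]]
force: [0.4, -5.1, -0.1]
grip_width: 0.464
time: 14.55
position: [0.5358, -0.1569, 0.1444]
eef_rot: [[-0.0, 0.996, 0.09], [0.0, 0.09, -0.996], [-1.0, -0.0, -0.0]]
force: [0.7, -0.8, 0.1]
grip_width: 0.816
time: 15.18
position: [0.5266, -0.0565, 0.2848]
eef_rot: [[0.001, 0.996, 0.089], [0.0, 0.089, -0.996], [-1.0, 0.001, 0.0]]
force: [-0.4, 0.4, 0.4]
grip_width: 0.938
time: 15.8
position: [0.5134, 0.0915, 0.2845]
eef_rot: [[-0.0, 0.996, 0.09], [-0.0, 0.09, -0.996], [-1.0, -0.0, 0.0]]
force: [0.0, 0.6, -0.5]
grip_width: 0.939
[-0.094  0.511  0.431]
```

View pics/r6.png

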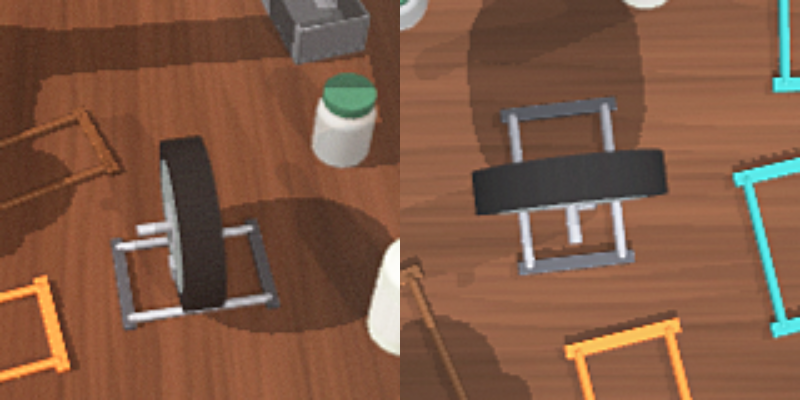

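Run:
```python
from h import *
t=imaging.grab_frame("top");s=imaging.grab_frame("side")
T,e=tri(t,(360.4,226.8),s,(295.6,222.4));w=np.radians(5.3);u=np.array([np.cos(w),np.sin(w)])
c=T[:2]+.056*u;d=c-[.532,-.120];print(T,e,"cradle xy",d@u,d@[-u[1],u[0]])
L=plane(t,(319.2,206+8.6),.09+.0);R=plane(t,(396.5,197.5+9.4),.09);a=L-R;print("yaw",np.degrees(np.arctan2(-a[0],a[1])))
l=plane(s,(310,238),.04);print("lug guess",l,l[:2]-c)
```

```text
[ 0.476 -0.122  0.088] 0.000574313777575576 cradle xy 7.02529801964167e-06 0.00281586957160514
yaw 4.527789840921151
lug guess [ 0.512 -0.142  0.04 ] [-0.02  -0.025]
```

The wheel is between the rods (x≈0, y≈+3 mm), upright, with its axle height at 88 mm, yaw about 4.5° against 5.3° for the cradle, and the lug low. I hand in.

```bash
python3 -c "
from plant import ticket;print(ticket.finish_job())"
```

```text
the job is handed in; nothing more can be done
None
```

The wheel was rolled over the near rod and left standing between the steel cradle's two rods, and the job is handed in (about 16 s of the 48 s used). The hand-in reported no verdict.

**How it was done:** The interface cannot tilt the gripper, so I did not use the axle stub. I held the top of the rim between the fingers and moved along the rim's rolling path, regripping between strokes. In place, I turned the wheel about 14° to steer it and about 15° back to square it at the rod.

**Last checks** (from both cameras, before handing in):

| Check | Measured | Required |
|---|---|---|
| Offset along the rods | about 0 mm | within 30 mm |
| Offset across the rods | about +3 mm | within 12 mm |
| Axle height | about 88 mm | 85–95 mm |
| Axle yaw against the rods | about 1° off | within 14° |
| Lug height | about 40 mm (rough) | below 80 mm |

- **Upright and bystanders:** the wheel looked upright. The jar had not visibly moved. I did not measure the jar, bottle or bin again.
- **Lug on the way:** the lug's turn before the cradle was not measured. The rolled distance puts it at about 90° by then.
- **Lug at the end:** its height comes from one picked pixel. It was seen below the axle, consistent with the roughly 165° rolled.
- **At rest:** speed was not measured, and the robot was clear of everything.
- **Disagreement:** while climbing the rod, the gripper briefly carried about 8 N, roughly the wheel's full weight. The wheel may have been lifted a millimetre or two there. I lowered the path straight away.

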